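Gauge the bore of a bud-vase blank

TASK

Push the carrier with the wooden vase block along its rail to the end stop, so that its bore comes behind the guide tube. Then take the gauge off its rest, push its rod through the tube into the block until the collar stops against the tube's mouth, draw it right out again, and present the rod tip for reading: hold the rod level, its tip centred under the magnifier lens, about midway between card and lens, touching nothing. Finish still gripping it there, keeping it still, with the carrier left at its stop and the other things on the table left where they are.

Things in the scene. Friction and masses are not known exactly. Their poses are not given: they have to be found in the camera images.
- station: Fixed plywood base (200 x 320 x 6 mm) with a pair of steel rails along its y axis, a steel stop at each end of the rails, and a wooden post carrying the guide tube. Origin on the table straight below the centre of the block's bore mouth when the carrier is home; x points away from the robot, z up. Home is the -y end (to the robot's right).
- carrier (a joint): Slide of the plywood carrier along the station's rails, m: 0 at the left (+y) end of the rails, grows towards the station's -y, 0.130 when home against the right-hand end stop. Starts between 0 and 0.06. Moves with about 2.5 N of dry friction (plus 8 N per m/s) and stays where it is left.
- bore (a point): Centre of the mouth of the bore in the near face of the pale wooden block on the carrier: block 60 x 60 x 90 mm, sloping down 0.349 rad away from the robot, top corner 118 mm high; bore 20 mm wide, 70 mm deep. It moves with the carrier (plate 100 x 130 mm, its top 30 mm above the table). At home the bore is in line with the guide tube, 3 mm beyond its end.
- carrier_post (a point): Centre of the top of the dark wooden push post of the carrier, an upright round peg of 18 mm diameter from 30 to 125 mm above the table, 70 mm to the left (station +y) of the block's middle plane and 30 mm beyond (station +x) its bore mouth. Push it on its +y side, or pinch it.
- guide: Fixed steel guide tube, outside 26 mm, bore 16 mm, 55 mm long. Origin at the centre of its mouth, about 110 mm above the table; its x axis runs into the tube, sloping down 0.349 rad (20 degrees) below level, away from the robot in the station's x direction.
- guide_mouth (a point): Centre of the guide tube's mouth (the same point as the guide's origin).
- gauge: Aluminium gauge, 0.145 kg, level on its rest: a round rod of 10 mm diameter, 120 mm long, along +x; a collar of 30 mm diameter, 8 mm thick, from x = 0 to -8 mm; behind it a flat-sided handle 20 mm wide (y), 24 mm high (z), from x = -8 to -88 mm. Origin on the rod's axis at the collar's front face; 60 mm above the table on the rest. Centre of mass about 25 mm behind the origin.
- gauge_tip (a point): The free end of the gauge's rod, 120 mm ahead (+x) of the gauge's origin.
- rest: Fixed wooden rest, base 200 x 40 x 10 mm along x, origin on the table below the gauge's origin, same axes as the lying gauge. Open-topped forks 12 mm thick hold the rod at x = 70 mm (fork 30 mm wide, up to 63 mm high) and the handle's end at x = -80 mm (36 mm wide, up to 58 mm high). The handle is free for a grasp from above between x = -12 and -70 mm. Lift the gauge straight up.
- magnifier: Fixed stand magnifier: a white card 120 x 120 x 3 mm on the table below the lens; origin at the card's centre on the table. A column of 12 mm diameter stands 115 mm from there along its +x (away from the robot) on a round foot of 90 mm, and an arm at lens height runs from it to the lens.
- lens (a point): Centre of the round lens (102 mm over its black rim, 10 mm thick, level), 220 mm above the table, straight above the card's centre.
- dish: Bystander: small white dish with seeds, 52 mm wide, 28 mm high; origin under its centre.
- vase: Bystander: blue ceramic vase with dried flowers, 68 mm wide, 90 mm high, flowers to 180 mm; origin under its centre.
- blank: Bystander: undrilled wooden block 60 x 90 x 60 mm; origin under its centre.
- jar: Bystander: amber glass jar, 60 mm wide, 85 mm high; origin under its centre.
- tray: Bystander: black divided sorting tray 160 x 220 x 35 mm; origin under its centre.
- brush: Bystander: brush 170 mm long lying on the table; origin under its middle.
- mug: Bystander: white mug, 76 mm wide, 85 mm high; origin under its centre.
Mind the look-alikes: they are no part of the job. Of the things that look like the gauge, the smaller one is meant.

How it is judged (in metres and radians):
On the way, in this order (a step that is already met when the one before it is completed fails the run):
1. the carrier is home, within 5 mm of its end stop (value of joint carrier above 0.125 m), for 0.2 s.
2. the gauge is in the guide tube and block up to its collar (within 4 mm of the mouth, in line), carrier home (x of gauge in the frame of guide above -0.004 m and distance between gauge and guide_mouth below 0.008 m and angle between the x axis of gauge and the x axis of guide, either way round below 0.15 rad and x of gauge_tip in the frame of guide above 0.11 m and value of joint carrier above 0.125 m), for 0.2 s.
3. the rod is drawn right out of the tube, in the gripper (x of gauge_tip in the frame of guide below -0.005 m and contact force between the fingers and gauge above 1 N), for 0.1 s.
At the end, for the whole second after the job is handed in: The gripper holds the gauge still (under 0.03 m/s), its rod level within 0.12 rad, the tip within 25 mm sideways of the lens centre and 70 to 160 mm above the table, the gauge touching nothing but the gripper; the carrier is within 5 mm of its end stop and no bystander has moved more than 30 mm (angle between gauge's own x axis and vertical between 1.4508 and 1.6908 rad and horizontal distance between gauge_tip and lens below 0.025 m and height (world z) of gauge_tip between 0.07 and 0.16 m and contact force between the fingers and gauge above 1 N and contact force between gauge and magnifier below 0.2 N and contact force between gauge and rest below 0.2 N and contact force between gauge and station below 0.2 N and contact force between gauge and dish below 0.2 N and contact force between gauge and vase below 0.2 N and contact force between gauge and blank below 0.2 N and contact force between gauge and jar below 0.2 N and contact force between gauge and tray below 0.2 N and contact force between gauge and brush below 0.2 N and contact force between gauge and mug below 0.2 N and linear speed of gauge below 0.03 m/s and value of joint carrier above 0.125 m and distance of each of dish, vase, blank, jar, tray, brush, mug from where it was at the start of the episode below 0.03 m); the arm keeps its last pose, push and grip.
It fails at once if a bystander is moved more than 30 mm (distance of any of dish, vase, blank, jar, tray, brush, mug from where it was at the start of the episode above 0.03 m).
It also fails if it takes over 72 s, if anything falls off the work surface, if the arm or the gripper's body presses on something with over 40 N, if the wrist force passes 120 N, or if a joint passes its speed limit or range.

ROBOT

A 6-joint arm with a two-finger parallel gripper is mounted at the origin on the work surface. World frame = base frame: x ahead of the robot, y to its left, z up, the work surface at z = 0. Lengths are in mm, angles in rad, forces in N, time in s.
With the tool pointing down it reaches from about 325 to 775 mm from the base axis. Payload 5.5 kg.
Tool frame: the origin (TCP) lies midway between the tips of the shut fingers; the grasp point (between the pads) lies 19 mm behind it; z points along the fingers, y is the line along which they close (so a half turn about z gives the same grasp; the last joint's range is limited). The gripper opens to 88 mm and grips with 3 to 60 N. Pads are 20 mm wide; open, the fingers measure 115 mm over their backs; the gripper's body (75 mm by 178 mm) begins 61 mm behind the grasp point.
Start: joints at [1.085, 0.091, 1.231, -0, 1.82, -0.057], TCP at [249.474, 545.691, 222.631] pointing down, gripper open.
Joint ranges: [-2.87, 2.87], [-0.86, 2.18], [0.17, 2.46], [-1.51, 4.65], [0.06, 2.69], [-2.65, 2.65]. Speed limits (rad/s): [2.57, 2.57, 3.01, 3.14, 3.14, 3.14].

INTERFACE

Orientations are given as a unit quaternion [x, y, z, w].
In Python, from cell import monitor, cams, job gives the robot as it stands.
- The arm moves only by the shell command python3 -m jog 'ROWS'. ROWS is text: rows parted by semicolons, each of 5 numbers parted by spaces: the shift along the world's x, y, z in cm, then the turn about the world's z in rad, then the closure, from -1 (fully open) to 1 (shut), so that 0 is half open. In form: dx dy dz twist gripper; .... A call has 1 to 5 rows; each row shifts and turns the commanded pose from where the row before left it; what a row does not reach is not made up. A row lasts 1/8 s, in which the tool goes at most 62.5 mm and 10.7 degrees, less where a joint would pass 70% of its speed; a pose out of reach is approached as far as the arm can. A call is refused whole if a number of a shift passes 6.25 or a number of a turn 0.188, either way. A call with a gripper value outside its range is refused whole. The fingers move at their own pace and stop on an object; the grip force is fixed at half the most. Time passes only in rows, so rows that do not move let the fingers close. It gives the time, the measured TCP pose, the force, the opening and the grip force at its end, in the units of the state.
- monitor.get_state(): the state, without advancing time (a new reading comes with each control period).
- cams.snapshot(name): name is "side" or "top"; returns a dict with "color" (384x512x3 uint8, blue, green, red), "fx", "fy", "cx", "cy" (pixels), "R" (3x3) and "t" (3): a world point X has camera coordinates R X + t. Camera axes: x right, y down, z forward; pixel columns grow to the right and rows downward; lengths in mm; the calibration is good to about 2 mm. A picture is of the moment at which its call begins. There is no depth.
- job.close_job(): hands the job in; it is judged then, once.
The state is a dict: "t": time; "joints": joint angles; "joint_velocities": joint speeds; "joint_efforts": joint torques, N m; "ee_pos": TCP position; "orientation": TCP orientation; "force": force on the tool from outside, world axes, zero at the start; "moment": the same for the moment, N m; "finger_gap": opening from 0.0 (shut) to 1.0 (fully open); "finger_force": force on a finger pad.
Only numpy, scipy, OpenCV 4.12 (cv2) and the standard library are available. Lean on these libraries where they do the work, as an engineer would, in place of code of your own. Each camera call takes 0.05 s, during which the arm holds its last target. There are 200 camera calls.

## Working session

There is one attempt and no reset: what is moved stays moved. The work goes in short steps, Python scripts to look and compute and a shell command to move; the robot and the scene stay as the last step left them, time stands still between calls to the robot, and variables do not carry over. Pictures are saved under pics/ and viewed, at most 10 in all, crops included, and the job is handed in when it is done.

```bash
mkdir -p pics; cat > h.py <<'E'
import numpy as np, cv2
from cell import monitor, cams, job
def snap(n,f=None):
    s=cams.snapshot(n)
    if f: cv2.imwrite('pics/'+f,s['color']); 
    return s
def ray(s,u,v):
    R=np.array(s['R']);t=np.array(s['t']).ravel()
    d=R.T@np.array([(u-s['cx'])/s['fx'],(v-s['cy'])/s['fy'],1]); return -R.T@t,d
def plane(s,u,v,z):
    o,d=ray(s,u,v); return o+d*(z-o[2])/d[2]
def tri(*obs):
    A=np.zeros((3,3));b=np.zeros(3)
    for s,u,v in obs:
        o,d=ray(s,u,v);d=d/np.linalg.norm(d);P=np.eye(3)-np.outer(d,d);A+=P;b+=P@o
    X=np.linalg.solve(A,b); return X
def proj(s,X):
    c=np.array(s['R'])@np.asarray(X,float)+np.array(s['t']).ravel(); return s['fx']*c[0]/c[2]+s['cx'],s['fy']*c[1]/c[2]+s['cy']
E
python3 - <<'E'
from h import *
import pickle
D={}
for n in('top','side'):
    s=snap(n); D[n]=s; cv2.imwrite(f'pics/{n}0.png',cv2.resize(s['color'],(800,600),interpolation=cv2.INTER_CUBIC))
    o,d=ray(s,s['cx'],s['cy']); print(n,o.round(),d.round(2),s['fx'])
pickle.dump(D,open('s0.pkl','wb'))
s=monitor.get_state(); print(s['t'],s['ee_pos'],s['orientation'])
E
```

```text
top [ 303.   -8. 1723.] [ 0.13  0.02 -0.99] 454.794562068506
side [  17. 1136.  932.] [ 0.35 -0.77 -0.53] 379.08876337589396
0.1 [249.3407611  545.42797737 221.61109151] [ 2.12758813e-01  9.77104327e-01 -8.72679375e-04 -2.45608715e-04]
```

View pics/top0.png

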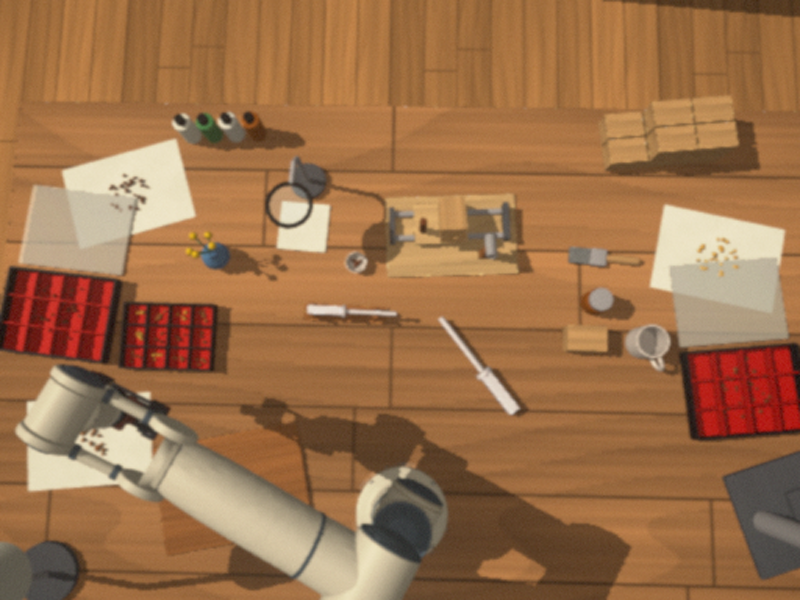

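View pics/side0.png

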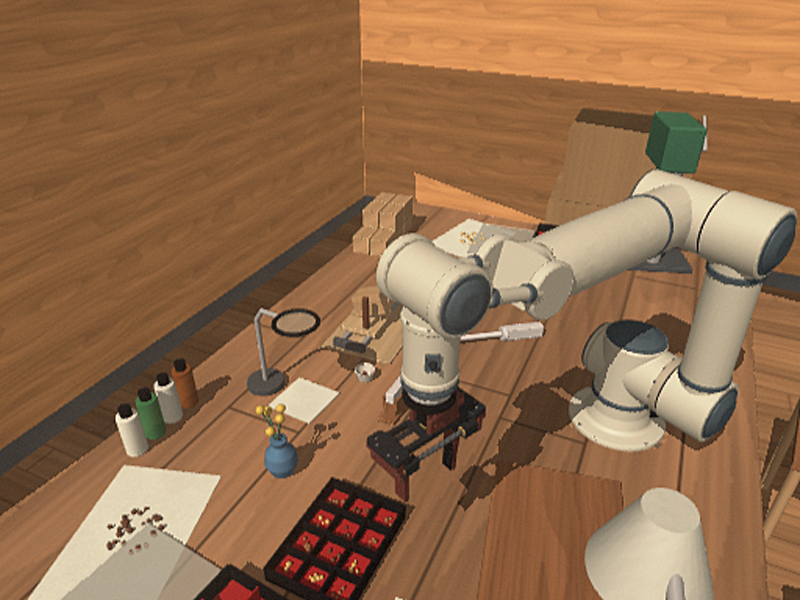

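```bash
python3 - <<'E'
from h import *
import pickle
D=pickle.load(open('s0.pkl','rb'))
c=D['top']['color'][100:220,175:335]; cv2.imwrite('pics/c1.png',cv2.resize(c,None,fx=5,fy=5,interpolation=cv2.INTER_CUBIC))
c=D['side']['color'][180:280,155:275]; cv2.imwrite('pics/c2.png',cv2.resize(c,None,fx=6,fy=6,interpolation=cv2.INTER_CUBIC))
E
```

```text
(no output)
```

View pics/c1.png

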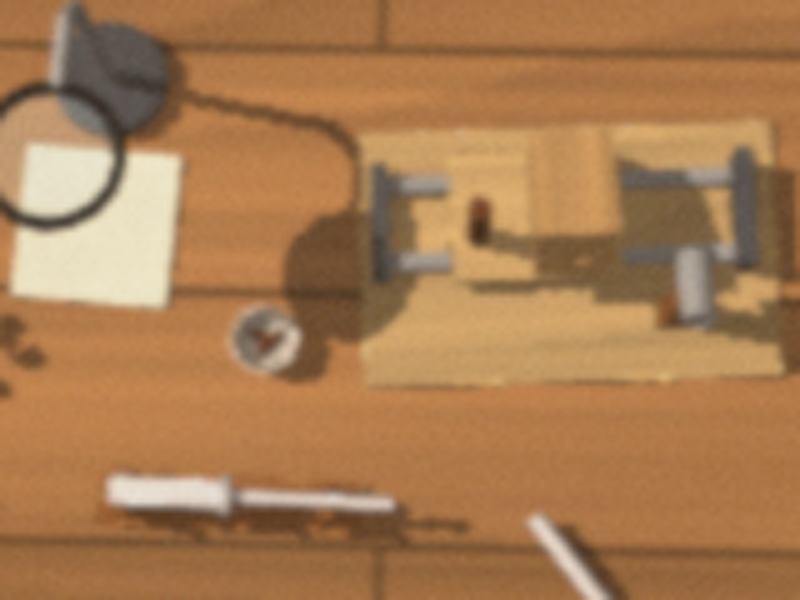

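View pics/c2.png

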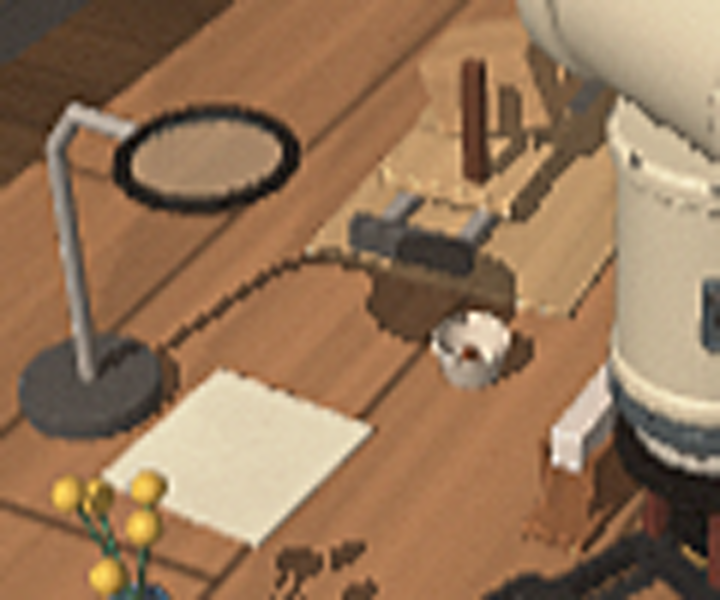

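```bash
python3 - <<'E'
from h import *
import pickle
D=pickle.load(open('s0.pkl','rb')); s=D['top']
def P(u,v,z): return plane(s,175+(u+.5)/5-.5,100+(v+.5)/5-.5,z)
B=np.array([P(*p,6) for p in[(362,130),(772,122),(783,375),(366,388)]]);print('base',B.round(),B.mean(0).round())
C=np.array([P(*p,3) for p in[(28,143),(182,156),(168,307),(12,295)]]);print('card',C.mean(0).round())
print('lens',P(48,155,220).round())
t=P(395,504,60);c=P(233,496,60);h=P(107,491,68);print('tip',t.round(),c.round(),h.round(),np.linalg.norm(t-c),np.arctan2(*(t-h)[[1,0]]))
print('post',P(479,206,125).round(), 'block top', P(575,128,118).round())
m=P(697,318,110);f=P(692,252,92);print('tube',m.round(),f.round(),np.arctan2(*(f-m)[[1,0]]),)
e=B[1]+B[2]-B[0]-B[3];print('yaw',np.arctan2(e[0],-e[1]))
print('dish',P(265,330,28).round())
s=D['side']
o=lambda X:[round(a) for a in proj(s,X)]
print(o(t),o(m))
E
```

```text
base [[ 757.   51.    6.]
 [ 768. -266.    6.]
 [ 570. -274.    6.]
 [ 555.   44.    6.]] [ 663. -111.    6.]
card [679. 254.   3.]
lens [680. 257. 220.]
tip [461.  19.  60.] [465. 138.  60.] [466. 230.  68.] 119.31970280040596 -1.594224013582094
post [671. -38. 125.] block top [ 731. -107.  118.]
tube [ 595. -196.  110.] [ 647. -195.   92.] 0.0313137750816512
yaw 0.042262874561695946
dish [595. 120.  28.]
[275, 224] [266, 181]
```

```bash
python3 -m jog '3 -5.3 0 -0.166 1;3 -5.3 0 -0.166 1;3 -5.3 0 -0.166 1;3 -5.3 0 -0.166 1;3 -5.3 0 -0.166 1'; python3 -m jog '3 -5.3 0 -0.166 1;3 -5.3 0 -0.166 1;3 -5.3 0 0 1;4.6 -3 0 0 1;4.6 -3 0 0 1';python3 -m jog '4.6 -3 0 0 1;4.6 -3 0 0 1;0 0 0 0 1'
```

```text
t: 0.72
ee_pos: [399.9, 278.9, 222.2]
orientation: [0.591, 0.807, -0.0, -0.0]
force: [0.9, 1.5, 0.3]
finger_gap: 0.468
finger_force: 0.0
t: 1.35
ee_pos: [582.5, 60.1, 222.5]
orientation: [0.714, 0.7, 0.0, -0.0]
force: [0.2, 0.8, -0.4]
finger_gap: 0.005
finger_force: 0.0
t: 1.72
ee_pos: [674.8, -0.9, 217.2]
orientation: [0.715, 0.699, -0.003, -0.002]
force: [-0.2, 1.0, -0.9]
finger_gap: 0.002
finger_force: 0.0
```

```bash
python3 -m jog '-0.1 0.2 -5 0 1;0 0 -5 0 1;0 0 -3.8 0 1;0 0 0 0 1'; python3 -m jog '0 -1.8 0 0 1;0.1 -2 0 0 1;0.1 -2 0 0 1;0 -2 0 0 1;0 0 0 0 1';  python3 -m jog '0.1 -1.5 0 0 1;0 -0.7 0 0 1;0 0 0 0 1;0 0 0 0 1'
python3 - <<'E'
from h import *
a=snap('side')['color'][170:290,150:310]; b=snap('top')['color'][100:220,175:335]
cv2.imwrite('pics/p1.png',np.hstack([cv2.resize(x,(400,300),interpolation=2) for x in(a,b)]))
E
```

```text
t: 2.22
ee_pos: [669.4, 4.7, 80.7]
orientation: [0.714, 0.7, -0.003, -0.003]
force: [-0.1, -1.6, 0.5]
finger_gap: 0.006
finger_force: 0.0
t: 2.85
ee_pos: [674.4, -77.4, 84.7]
orientation: [0.715, 0.699, -0.001, 0.001]
force: [-0.8, 0.2, -0.1]
finger_gap: 0.005
finger_force: 0.0
t: 3.35
ee_pos: [675.3, -96.5, 84.4]
orientation: [0.714, 0.7, -0.0, 0.0]
force: [-0.4, -0.1, 0.1]
finger_gap: 0.007
finger_force: 0.0
```

View pics/p1.png

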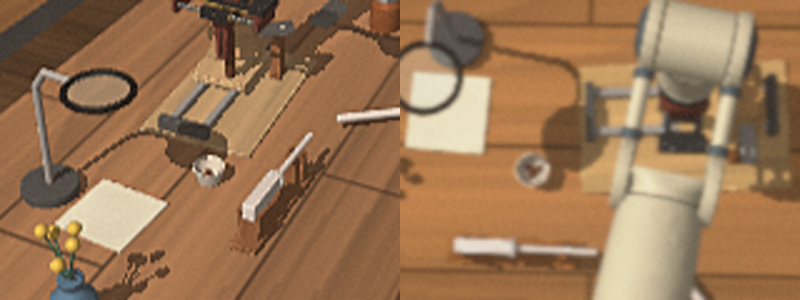

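```bash
python3 -m jog '0 -0.6 0 0 1;0 -0.4 0 0 1;0 0 0 0 1';python3 -m jog '0 -0.4 0 0 1;0 0 0 0 1'; python3 -m jog '0 -0.3 0 0 1;0 0 0 0 1'
```

```text
t: 3.82
ee_pos: [675.7, -103.2, 84.6]
orientation: [0.713, 0.701, 0.002, -0.002]
force: [0.5, 10.2, 1.3]
finger_gap: 0.004
finger_force: 5.3
t: 4.08
ee_pos: [675.7, -103.3, 84.7]
orientation: [0.712, 0.702, 0.004, -0.004]
force: [-0.5, 21.1, 2.4]
finger_gap: 0.005
finger_force: 10.5
t: 4.32
ee_pos: [675.6, -103.3, 84.7]
orientation: [0.711, 0.703, 0.005, -0.006]
force: [-1.7, 28.7, 3.2]
finger_gap: 0.004
finger_force: 14.5
```

```bash
python3 -m jog '0 4 0 0 1;0 0 6 0 1;0 0 6 0 1;-4 4.6 0 0 0;-4 4.6 0 0 0';python3 -m jog '-4 4.6 0 0 0;-4 4.6 0 0 0;-4 4.6 0 0 0;-1 1.5 0 0 0;0 0 0 0 0'
python3 - <<'E'
from h import *
import pickle
D={n:snap(n) for n in('top','side')};pickle.dump(D,open('s1.pkl','wb'))
b=D['top']['color'][110:200,185:335];cv2.imwrite('pics/p2.png',cv2.resize(b,None,fx=5.3,fy=5.3,interpolation=2))
a=D['side']['color'][165:285,170:320];cv2.imwrite('pics/p3.png',cv2.resize(a,(750,600),interpolation=2))
E
```

```text
t: 4.95
ee_pos: [595.4, 18.7, 205.9]
orientation: [0.715, 0.699, 0.001, 0.001]
force: [-0.5, 1.0, 0.0]
finger_gap: 0.192
finger_force: 0.0
t: 5.58
ee_pos: [465.5, 171.9, 205.1]
orientation: [0.714, 0.701, 0.0, 0.001]
force: [0.1, -0.3, 0.5]
finger_gap: 0.5
finger_force: 0.0
```

View pics/p2.png

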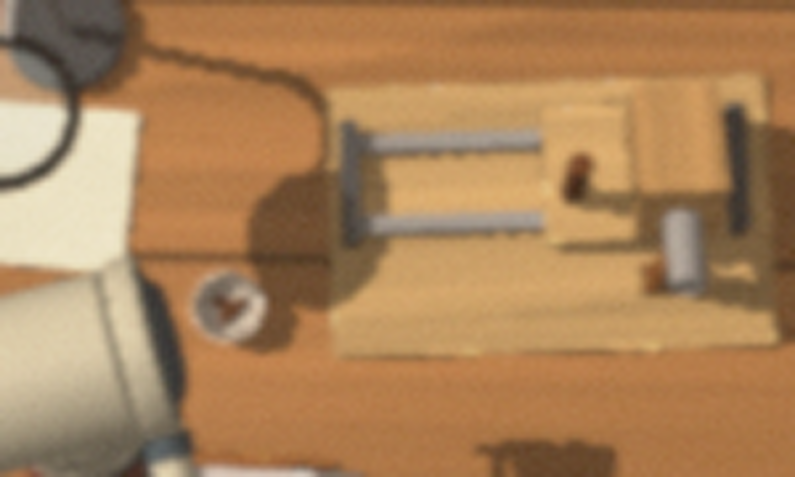

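View pics/p3.png

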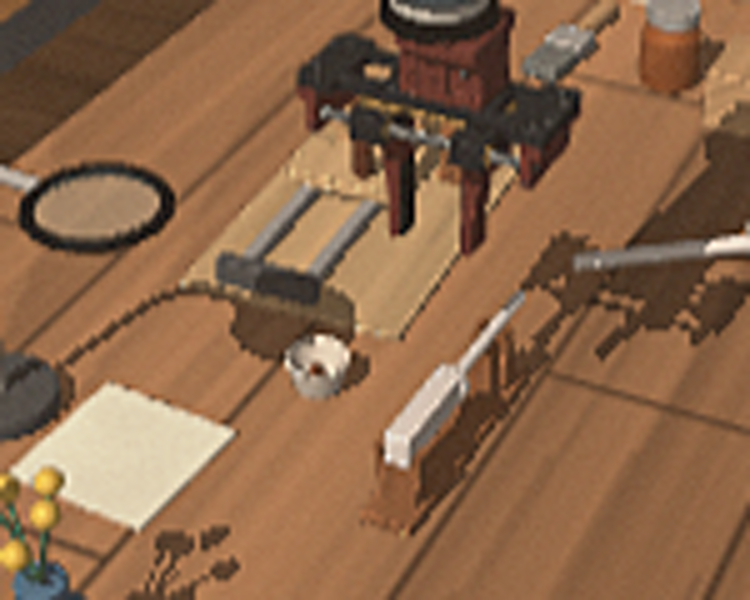

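```bash
python3 - <<'E'
from h import *
import pickle
D=pickle.load(open('s1.pkl','rb')); s=D['top']
P=lambda u,v,z: plane(s,185+(u+.5)/5.3-.5,110+(v+.5)/5.3-.5,z)
print('low lip',P(684,297,98).round(1),'far up lip',P(680,208,103).round(1))
for v in(225,270):
    z=110-(270-v)/1.4/2.3*.3
    print(P(664,v,100).round(1),P(705,v,100).round(1))
B=np.array([P(*p,6) for p in[(330,92),(766,75),(778,345),(336,355)]]);print(B.round(1),B.mean(0))
# tube in image: gray mask
I=s['color'][148:168,305:322].astype(int); m=(I.max(2)-I.min(2)<45)&(I.mean(2)>95)
for r in m.astype(int): print(''.join('.#'[k] for k in r))
E
python3 -m jog '0 0.6 -6 0 0;0 0 -6 0 0;0 0 -4.4 0 0;0 0 0 0 0'
```

```text
low lip [ 587.7 -196.4   98. ] far up lip [ 648.6 -193.   103. ]
[ 637.2 -182.4  100. ] [ 637.6 -210.4  100. ]
[ 605.9 -182.5  100. ] [ 606.3 -210.4  100. ]
[[ 751.6   51.6    6. ]
 [ 769.3 -266.5    6. ]
 [ 570.  -274.5    6. ]
 [ 557.2   43.1    6. ]] [ 662.01877224 -111.57255107    6.        ]
.................
......#####......
.....#######.....
.....#######.....
.....#######.....
....########.....
....########.....
.....########....
.....########....
......#######....
......#######....
......#######....
......#######....
......########...
......#######....
......######.....
........#####....
.........###.....
.................
.................
t: 6.18
ee_pos: [463.6, 175.4, 36.3]
orientation: [0.715, 0.699, -0.004, -0.002]
force: [-0.1, -0.1, 0.5]
finger_gap: 0.498
finger_force: 0.0
```

```bash
python3 -m jog '0.1 0.1 0.4 0 1;0 0 0 0 1;0 0 0 0 1;0 0 0 0 1;0 0 0 0 1'; python3 -m jog '0 0 2 0 1;0 0 4 0 1;0 0 0 0 1'
```

```text
t: 6.8
ee_pos: [468.1, 179.0, 47.2]
orientation: [0.714, 0.7, 0.002, 0.001]
force: [0.4, -1.0, 7.3]
finger_gap: 0.228
finger_force: 30.0
t: 7.18
ee_pos: [468.2, 179.4, 109.2]
orientation: [0.714, 0.7, 0.003, 0.001]
force: [1.2, 0.8, -1.8]
finger_gap: 0.227
finger_force: 30.0
```

```bash
python3 -m jog '0 0 6 0 1;-0.7 -4.3 0 0.182 1;-0.7 -4.3 0 0.182 1;-0.7 -4.3 0 0.182 1;-0.7 -4.3 0 0.182 1';python3 -m jog '-0.7 -4.3 0 0.182 1;-0.7 -4.3 0 0.182 1;-0.7 -4.3 0 0.182 1;-0.7 -4.3 0 0.182 1;-0.7 -4.3 0 0.182 1'; python3 -m jog '0 0 -5 0 1;0 0 -2.3 0 1;0 0 0 0 1;0 0 0 0 1'
python3 - <<'E'
from h import *
import pickle
D={n:snap(n) for n in('top','side')};pickle.dump(D,open('s2.pkl','wb'))
print(monitor.get_state()['ee_pos'],monitor.get_state()['orientation'])
b=D['top']['color'][125:215,265:335];b=cv2.resize(b,None,fx=6,fy=6,interpolation=2)
s=D['side']; 
a=s['color'][150:240,220:280];a=cv2.resize(a,None,fx=6,fy=6,interpolation=2)
cv2.imwrite('pics/p4.png',np.hstack([b,a]))
E
```

```text
t: 7.8
ee_pos: [437.7, 6.3, 163.6]
orientation: [0.417, 0.909, -0.0, -0.001]
force: [0.5, 0.1, -1.2]
finger_gap: 0.226
finger_force: 30.0
t: 8.43
ee_pos: [403.6, -204.5, 163.7]
orientation: [-0.017, 1.0, 0.001, -0.001]
force: [-0.6, -1.1, -1.9]
finger_gap: 0.229
finger_force: 30.0
t: 8.93
ee_pos: [404.8, -203.6, 92.5]
orientation: [-0.014, 1.0, -0.0, 0.0]
force: [-0.8, 0.7, -1.3]
finger_gap: 0.228
finger_force: 30.0
[ 405.21663526 -203.80623548   93.24607656] [-1.37213358e-02  9.99905107e-01 -6.44252661e-04  1.04227168e-03]
```

View pics/p4.png

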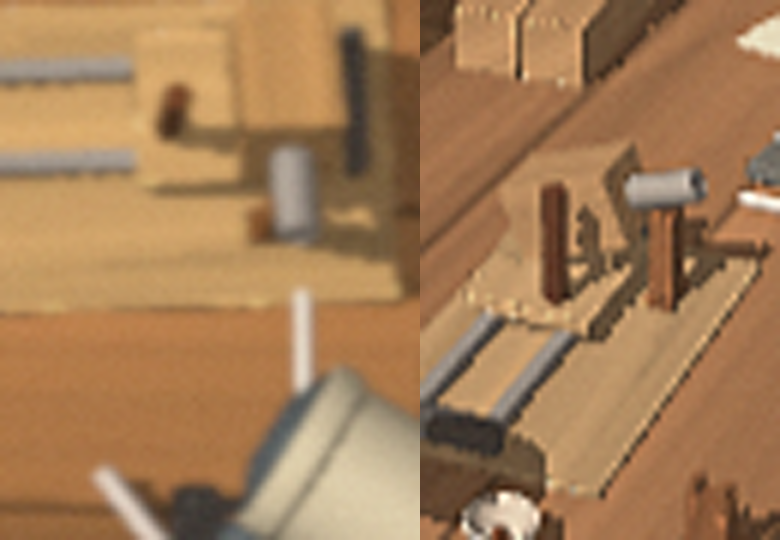

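```bash
python3 - <<'E'
from h import *
import pickle
D=pickle.load(open('s2.pkl','rb')); t,s=D['top'],D['side']
T=lambda u,v:(t,265+(u+.5)/6-.5,125+(v+.5)/6-.5)
S=lambda u,v:(s,220+(u-420+.5)/6-.5,150+(v+.5)/6-.5)
for v in(228,232,236):
  M=tri(T(298,v),S(697,187)); print('mouth',M.round(1),np.array(proj(t,M))-T(298,v)[1:],np.array(proj(s,M))-S(697,187)[1:])
F=tri(T(290,155),S(632,190));print('far',F.round(1),np.array(proj(t,F))-T(290,155)[1:])
print('tip top',plane(*T(302,290),106).round(1),plane(*T(302,380),106).round(1))
u,v=proj(s,(566,-197,106));print(u,v)
a=s['color'][int(v)-25:int(v)+25,int(u)-25:int(u)+35];print(int(u)-25,int(v)-25)
g=a.astype(int);m=(g.min(2)>135)
for r,k in enumerate(m.astype(int)):print('%3d '%(int(v)-25+r)+''.join('.#'[x] for x in k))
E
```

```text
mouth [ 596.9 -197.1  109.8] [-0.0094114  -0.02894029] [0.02448536 0.00427169]
mouth [ 595.5 -196.7  110.1] [-0.10782611 -0.33028357] [0.27970626 0.04828239]
mouth [ 594.1 -196.3  110.5] [-0.20692943 -0.63140541] [0.53522066 0.09140476]
far [ 645.8 -193.1   96.8] [-0.16889249 -0.49452735]
tip top [ 559.9 -200.1  106. ] [ 505.6 -200.1  106. ]
272.19639361417154 183.04325740231621
247 158
158 .............................##########################.....
159 ................................#######################.....
160 .....................................####################...
161 ......................................##############...###..
162 ...........................................#############....
163 .............................................############...
164 .................................................#####.##...
165 ...................................................##...#...
166 .......................................................#....
167 ......................................................##....
168 ......................................................##
[... 1839 characters left out ...]
..................................................
198 ............................................................
199 ............................................................
200 ............................................................
201 ............................................................
202 ............................................................
203 ............................................................
204 ............................................................
205 ............................................................
206 ............................................................
207 ............................................................
```

```bash
python3 - <<'E'
from h import *
import pickle
D=pickle.load(open('s2.pkl','rb')); t,s=D['top'],D['side']
T=(t,265+(302.5)/6-.5,125+(290.5)/6-.5)
for u,v in((272.5,182.5),(273,183)):
  X=tri(T,(s,u,v));print(X.round(1),np.array(proj(t,X))-T[1:],np.array(proj(s,X))-(u,v))
g=t['color'][165:215,300:330].astype(int);m=g.min(2)>130
for r,k in enumerate(m.astype(int)):print(165+r,''.join('.#'[x] for x in k))
# tube in top: edges
g=t['color'][145:170,303:325].astype(int);m=(g.max(2)-g.min(2)<40)&(g.mean(2)>90)
for r in range(25):
  c=np.where(m[r])[0]; print(145+r,303+c.min() if len(c) else '',303+c.max() if len(c) else '')
E
```

```text
[ 562.3 -198.9  108.1] [-0.24565981 -0.77077662] [0.65491287 0.10531164]
[ 561.5 -199.6  105.7] [-0.1383261  -0.43697826] [0.37117522 0.06016394]
165 ..............................
166 ..............................
167 ..............................
168 ..............................
169 ..............................
170 ..............................
171 ..............................
172 ..............................
173 ..............###.............
174 ..............###.............
175 ..............###.............
176 ..............###.............
177 ..............###.............
178 ..............###.............
179 ..............###.............
180 ..............###.............
181 ..............###.............
182 ..............###.............
183 ..............###.............
184 ..............###.............
185 ..............###.............
186 ..............###.............
187 ..............###.............
188 ..............###.............
189 ..............##....#.........
190 ...................###........
191 ..................#####.......
192 .....
[... 345 characters left out ...]
...........#######.###########
203 ...........#######.###########
204 ..........#######.############
205 .........#######.#############
206 .........######..#############
207 ........#######.##############
208 .......#######..##############
209 .......######..###############
210 .......#####..################
211 ......#####...################
212 .........#...#################
213 .............#################
214 .............#################
145  
146  
147  
148  
149 313 315
150 311 316
151 310 316
152 310 316
153 310 316
154 310 317
155 310 317
156 310 317
157 311 317
158 311 317
159 311 317
160 311 317
161 311 317
162 311 317
163 311 318
164 312 317
165 315 316
166  
167  
168  
169
```

```bash
python3 -m jog '0 -0.2 0.2 0.03 1;0 0 0 0 1;1.2 0.05 0 0 1;1.2 0.05 0 0 1;0 0 0 0 1'; python3 -m jog '0.6 0 0 0 1;0.4 0 0 0 1;0 0 0 0 1'; python3 -m jog '0.6 0 0 0 1;0 0 0 0 1'
python3 - <<'E'
from h import *
import pickle
D={n:snap(n) for n in('top','side')};pickle.dump(D,open('s3.pkl','wb'))
print(monitor.get_state()['ee_pos'],monitor.get_state()['orientation'])
b=D['top']['color'][140:200,290:340];b=cv2.resize(b,None,fx=8,fy=8,interpolation=2)
a=D['side']['color'][160:220,245:295];a=cv2.resize(a,None,fx=8,fy=8,interpolation=2)
cv2.imwrite('pics/p5.png',np.hstack([b,a])[:,:800])
E
```

```text
t: 9.65
ee_pos: [429.3, -204.3, 93.3]
orientation: [-0.029, 1.0, 0.0, -0.0]
force: [0.3, -0.5, -1.5]
finger_gap: 0.225
finger_force: 30.0
t: 10.02
ee_pos: [438.9, -204.7, 93.7]
orientation: [-0.029, 1.0, -0.0, 0.0]
force: [-0.1, -0.2, -1.7]
finger_gap: 0.225
finger_force: 30.0
t: 10.28
ee_pos: [444.9, -204.5, 93.7]
orientation: [-0.029, 1.0, 0.0, 0.0]
force: [0.2, 0.2, -1.4]
finger_gap: 0.225
finger_force: 30.0
[ 444.70325506 -204.5523891    93.70745691] [-2.86043687e-02  9.99590794e-01 -1.36170773e-05  1.84405492e-04]
```

View pics/p5.png

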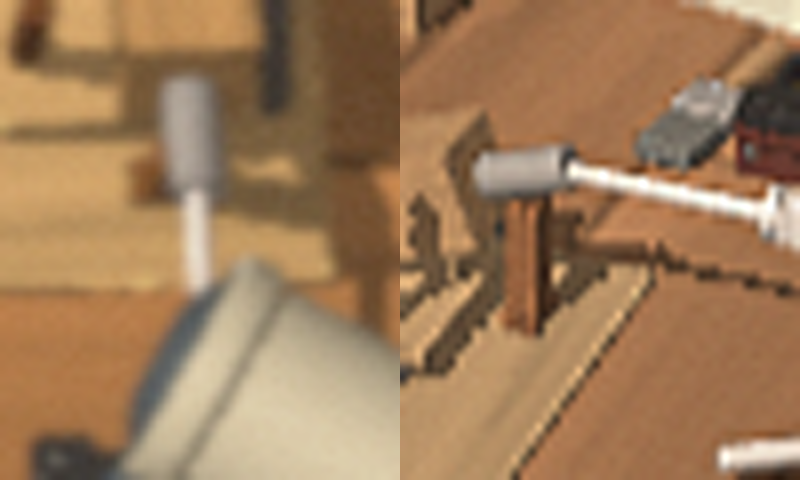

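```bash
python3 -m jog '0.4 0 0 0 1;0 0 0 0 1'; python3 -m jog '0.1 0 1.4 0 1;0.2 0 1.4 0 1;0 0 0 0 1';python3 -m jog '0.3 0 1.4 0 1;0.4 0.1 1.4 0 1;0 0 0 0 1'
python3 - <<'E'
from h import *
import pickle
D={n:snap(n) for n in('top','side')};pickle.dump(D,open('s4.pkl','wb'))
print(monitor.get_state()['ee_pos'],monitor.get_state()['moment'])
b=D['top']['color'][140:200,290:340];b=cv2.resize(b,None,fx=8,fy=8,interpolation=2)
a=D['side']['color'][150:210,245:295];a=cv2.resize(a,None,fx=8,fy=8,interpolation=2)
cv2.imwrite('pics/p6.png',np.hstack([b,a])[:,:800])
E
```

```text
t: 10.62
ee_pos: [448.8, -204.6, 93.7]
orientation: [-0.029, 1.0, -0.0, 0.0]
force: [0.2, 0.2, -0.8]
finger_gap: 0.226
finger_force: 30.0
t: 11.0
ee_pos: [452.1, -204.9, 123.5]
orientation: [-0.029, 1.0, -0.001, 0.001]
force: [-0.4, -0.6, -1.4]
finger_gap: 0.227
finger_force: 30.0
t: 11.38
ee_pos: [459.5, -203.8, 151.6]
orientation: [-0.029, 1.0, -0.001, 0.001]
force: [-0.2, -0.6, -2.7]
finger_gap: 0.224
finger_force: 30.0
[ 459.07688683 -203.69896903  150.36201844] [0.05125295 0.02937168 0.00817347]
```

View pics/p6.png

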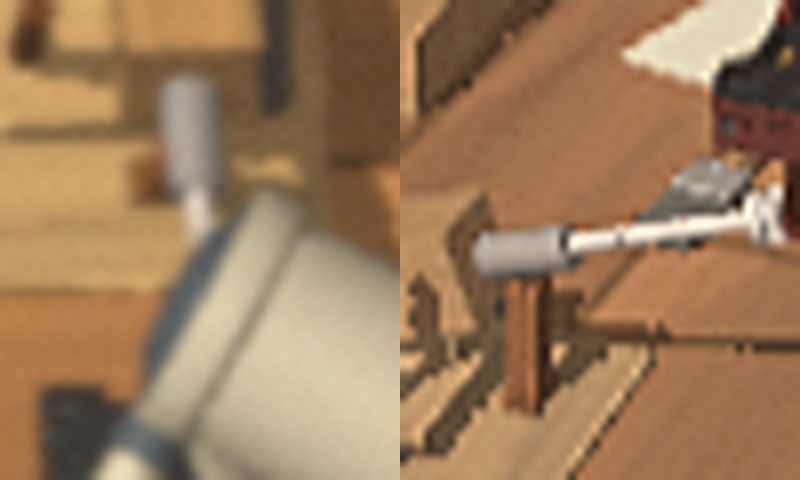

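```bash
python3 -m jog '1 0.05 -0.4 0 1;1 0.05 -0.4 0 1;0 0 0 0 1'; python3 -m jog '1.2 0.05 -0.5 0 1;1.2 0.05 -0.5 0 1;0 0 0 0 1'
```

```text
t: 11.85
ee_pos: [478.9, -202.2, 140.5]
orientation: [-0.029, 1.0, 0.0, -0.001]
force: [0.1, 0.2, -1.1]
finger_gap: 0.221
finger_force: 30.0
t: 12.22
ee_pos: [503.0, -201.3, 130.6]
orientation: [-0.029, 1.0, 0.0, -0.001]
force: [-0.1, -0.2, -1.1]
finger_gap: 0.226
finger_force: 30.0
```

```bash
python3 -m jog '1.2 0.06 -0.44 0 1;1.2 0.06 -0.44 0 1;0 0 0 0 1'; python3 -m jog '1.2 0.06 -0.44 0 1;0.8 0.04 -0.29 0 1;0 0 0 0 1';python3 -m jog '0.6 0.03 -0.22 0 1;0 0 0 0 1;0 0 0 0 1'
```

```text
t: 12.6
ee_pos: [526.9, -200.1, 121.9]
orientation: [-0.029, 1.0, 0.0, -0.001]
force: [-0.0, 0.0, -2.3]
finger_gap: 0.227
finger_force: 30.0
t: 12.98
ee_pos: [546.8, -199.2, 114.9]
orientation: [-0.029, 1.0, 0.0, -0.0]
force: [-0.2, -0.5, -2.1]
finger_gap: 0.228
finger_force: 30.0
t: 13.35
ee_pos: [552.4, -199.1, 113.4]
orientation: [-0.028, 1.0, -0.0, 0.0]
force: [0.6, -1.0, -1.1]
finger_gap: 0.226
finger_force: 30.0
```

Continue until the collar meets the mouth (force rises).

```bash
python3 -m jog '0.4 0.02 -0.15 0 1;0 0 0 0 1'; python3 -m jog '0.3 0.02 -0.11 0 1;0 0 0 0 1';python3 -m jog '0.3 0.02 -0.11 0 1;0 0 0 0 1'
```

```text
t: 13.6
ee_pos: [556.6, -198.9, 111.7]
orientation: [-0.029, 1.0, 0.0, -0.0]
force: [-0.2, 0.7, -2.4]
finger_gap: 0.229
finger_force: 30.0
t: 13.85
ee_pos: [559.6, -198.6, 110.5]
orientation: [-0.029, 1.0, 0.0, -0.0]
force: [0.1, -0.6, -1.1]
finger_gap: 0.224
finger_force: 30.0
t: 14.1
ee_pos: [562.6, -198.5, 109.6]
orientation: [-0.029, 1.0, -0.0, -0.0]
force: [-0.6, -0.4, -2.3]
finger_gap: 0.225
finger_force: 30.0
```

```bash
python3 -m jog '0.3 0.02 -0.11 0 1;0 0 0 0 1'; python3 -m jog '0.3 0.02 -0.11 0 1;0 0 0 0 1'; python3 -m jog '0.3 0.02 -0.11 0 1;0 0 0 0 1'
```

```text
t: 14.35
ee_pos: [562.8, -198.4, 109.6]
orientation: [-0.028, 1.0, 0.0, -0.003]
force: [-14.9, 0.9, 8.1]
finger_gap: 0.227
finger_force: 30.0
t: 14.6
ee_pos: [564.4, -198.3, 109.0]
orientation: [-0.028, 1.0, 0.0, -0.005]
force: [-21.5, 2.1, 12.7]
finger_gap: 0.225
finger_force: 30.0
t: 14.85
ee_pos: [566.6, -198.2, 108.5]
orientation: [-0.028, 1.0, 0.0, -0.005]
force: [-25.6, 3.0, 15.0]
finger_gap: 0.226
finger_force: 30.0
```

```bash
python3 -m jog '-0.7 -0.05 0.25 0 1;-1.5 -0.08 0.55 0 1;-2 -0.1 0.73 0 1;-2 -0.1 0.73 0 1;0 0 0 0 1'; python3 -m jog '-2 -0.1 0.73 0 1;-1.5 -0.08 0.55 0 1;-0.8 -0.04 0.29 0 1;0 0 0 0 1'
```

```text
t: 15.48
ee_pos: [509.4, -201.5, 129.9]
orientation: [-0.028, 1.0, -0.0, 0.001]
force: [-0.7, -0.5, -1.9]
finger_gap: 0.226
finger_force: 30.0
t: 15.98
ee_pos: [466.8, -203.4, 144.7]
orientation: [-0.028, 1.0, -0.0, 0.0]
force: [-0.1, 0.5, -2.4]
finger_gap: 0.226
finger_force: 30.0
```

```bash
python3 -m jog '-0.4 0 -1.3 0 1;-0.3 0 -1.3 0 1;0 0 0 0 1'; python3 -m jog '-0.2 0 -1.3 0 1;-0.1 0 -1.15 0 1;0 0 0 0 1;0 0 0 0 1'
python3 - <<'E'
from h import *
import pickle
s=snap('side');pickle.dump(s,open('s5.pkl','wb'))
print(monitor.get_state()['ee_pos'])
g=s['color'][165:215,260:310].astype(int);m=g.min(2)>135
for r,k in enumerate(m.astype(int)):print(165+r,''.join('.#'[x] for x in k))
# expected slope for level line at yaw .055
a=np.array([600,-197,108]);b=a-100*np.array([np.cos(.055),np.sin(.055),0]);print(proj(s,a),proj(s,b))
E
```

```text
t: 16.35
ee_pos: [458.8, -203.1, 116.6]
orientation: [-0.028, 1.0, 0.001, -0.001]
force: [0.2, 0.3, -1.7]
finger_gap: 0.227
finger_force: 30.0
t: 16.85
ee_pos: [456.0, -203.1, 93.5]
orientation: [-0.029, 1.0, 0.0, -0.001]
force: [0.3, -0.5, -2.2]
finger_gap: 0.228
finger_force: 30.0
[ 456.09164641 -203.12096509   93.67736692]
165 ..................................................
166 ..................................................
167 ..................................................
168 ..................................................
169 ..................................................
170 ........................#.........................
171 .......................##.........................
172 ...................##..#..........................
173 .....................###..........................
174 ..................................................
175 ..................................................
176 ..................................................
177 ..................................................
178 ..................................................
17
[... 1404 characters left out ...]
.......................
205 ..................................................
206 ..................................................
207 ..................................................
208 ..................................................
209 ..................................................
210 ..................................................
211 ..................................................
212 ..................................................
213 ...............................................###
214 ......................................############
(np.float64(265.1194088364787), np.float64(180.9756924206464)) (np.float64(286.6928975889083), np.float64(185.37297162640738))
```

```bash
python3 -m jog '-1.5 -0.08 0 0 1;-2.5 -0.1 0 0 1;-2 -0.1 0 0 1;0 0 0 0 1'; python3 -m jog '0 0 3 0 1;0 0 4 0 1;0 4 1 0 1;0 5 0 0 1;0 5 0 0 1';python3 -m jog '0 5 0 0 1;0 5 0 0 1;0 5 0 0 1;0 5 0 0 1;0 5 0 0 1';python3 -m jog '0 4 0 0 1;0 2 0 0 1;0 0 -4 0 1;0 0 -3.2 0 1;0 0 0 0 1'
```

```text
t: 17.4
ee_pos: [396.0, -206.2, 94.3]
orientation: [-0.028, 1.0, -0.0, 0.0]
force: [-0.0, 0.5, -1.2]
finger_gap: 0.225
finger_force: 30.0
t: 18.02
ee_pos: [397.1, -64.7, 174.6]
orientation: [-0.028, 1.0, 0.0, 0.001]
force: [0.7, 0.1, -1.3]
finger_gap: 0.225
finger_force: 30.0
t: 18.65
ee_pos: [396.7, 186.2, 174.5]
orientation: [-0.029, 1.0, 0.0, 0.0]
force: [1.5, -0.3, -1.2]
finger_gap: 0.231
finger_force: 30.0
t: 19.27
ee_pos: [395.0, 243.7, 99.3]
orientation: [-0.029, 1.0, -0.001, -0.003]
force: [-0.1, 0.0, -1.8]
finger_gap: 0.228
finger_force: 30.0
```

```bash
python3 -m jog '3.5 0.1 0.2 0 1;3.5 0.1 0 0 1;3.5 0.1 0 0 1;1.5 0 0 0 1;0 0 0 0 1'
python3 - <<'E'
from h import *
import pickle
D={n:snap(n) for n in('top','side')};pickle.dump(D,open('s6.pkl','wb'))
e=monitor.get_state()['ee_pos'];print(e)
tip=np.array([e[0]+152,e[1]+8.7,e[2]+13])
for n in D:
  s=D[n];u,v=proj(s,tip);c=np.array([proj(s,tip-[d,d*.057,0]) for d in(0,100)]);print(n,c.round(1))
  u,v=int(u),int(v);g=s['color'][v-18:v+18,u-35:u+45].astype(int);m=(g.min(2)>135)
  print(u-35)
  for r,k in enumerate(m.astype(int)):print('%3d '%(v-18+r)+''.join('.#'[x] for x in k))
s=D['top'];print(proj(s,(680,256,220)),proj(D['side'],(680,256,220)))
E
```

```text
t: 19.9
ee_pos: [517.1, 247.0, 104.8]
orientation: [-0.028, 1.0, 0.0, 0.0]
force: [-0.3, 0.4, -0.8]
finger_gap: 0.224
finger_force: 30.0
[515.92848985 247.04949381 104.6024387 ]
top [[189.  140.8]
 [189.5 168.1]]
154
122 ................................................................................
123 ................................................................................
124 ................................................................................
125 ................................................................................
126 ................................................................................
127 ................................................................................
128 ...........................#####................................................
129 ..........................################......................................
130 ..........................#################.....###.............................
131 ..........................##################..###########.......................
132 .........................####
[... 4704 characters left out ...]
............####..............................##.##...........
243 .............................#########...........................#.##...........
244 ............................###########.............................#...........
245 ...........................###############......................................
246 ..........................##################....................................
247 .........................######################................................#
248 ........................##########################..............................
(np.float64(184.42618035872266), np.float64(130.486922888504)) (np.float64(189.59338312282927), np.float64(206.48514272258217))
```

```bash
python3 -m jog '1.2 0 -0.2 0 1;0 0 0 0 1;0 0 0 0 1;0 0 0 0 1;0 0 0 0 1'
python3 - <<'E'
from h import *
D={n:snap(n) for n in('top','side')}
# carrier post home check in top, tip in side
e=monitor.get_state();print(e['ee_pos'],e['force'],np.abs(e['joint_velocities']).max())
s=D['top'];print('post px expect',proj(s,(675.5,-122.3,115)))
g=s['color'][120:150,280:310].astype(int);m=(g.sum(2)<200)
ys,xs=np.where(m);print(xs.mean()+280,ys.mean()+120,len(xs))
s=D['side'];print(proj(s,(680,256,117)));g=s['color'][215:245,175:215].astype(int).min(2)>135
for r,k in enumerate(g.astype(int)):print(215+r,''.join('.#'[x] for x in k))
E
```

```text
t: 20.62
ee_pos: [528.3, 246.8, 102.2]
orientation: [-0.029, 1.0, -0.0, -0.0]
force: [-0.6, -0.1, -2.0]
finger_gap: 0.228
finger_force: 30.0
[528.43722481 246.82312719 102.20201249] [ 0.36903496 -0.23840038 -1.61606154] 0.0007195670081105509
post px expect (np.float64(293.6722552561317), np.float64(140.51297426518755))
293.1818181818182 144.9090909090909 11
(np.float64(192.18993425189478), np.float64(230.76679290919543))
215 ........................................
216 ........................................
217 ........................................
218 ........................................
219 ........................................
220 ........................................
221 ...............................#........
222 ........................................
223 ........................................
224 ........................................
225 ........................................
226 ........................................
227 ........................................
228 ........................................
229 .................##.....................
230 .................#####..................
231 .................#########..............
232 ....................#########...........
233 ........................#########.......
234 .........................#.########.....
235 ...............................#####....
236 ................................#.##....
237 .......................................#
238 ........................................
239 ........................................
240 ........................................
241 ........................................
242 ...............####.....................
243 ..............#########.................
244 .............###########................
```

Tip is in place, level and still; the carrier is still home.

```bash
python3 -c "
from cell import job
print(job.close_job())"
```

```text
the job is handed in; nothing more can be done
None
```

The job is handed in: carrier pushed to its stop, gauge inserted to the collar and drawn out, and the rod held level and still with its tip under the lens, about 117 mm above the table. I checked this only from my own camera and force readings, since the hand-in returned no verdict.

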